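Slide the pressed gingerbread out of the hinged iron onto the cooling rack

TASK

Swing the upper plate of the gingerbread iron back past upright so that it stays open, then push the gingerbread out of the lower plate, sideways over its sloping wall, onto the free middle of the wire rack beside it, so that it lies flat, right way up, square to the rack and wholly on the rack. It is brittle, so push gently, never let it fall on the counter, and do not disturb the two pieces already cooling or the dish, the pepper mill and the ladle.

Things in the scene. Friction and masses are not known exactly. Their poses are not given: they have to be found in the camera images.
- iron: Lower plate of a cast aluminium stovetop iron, fixed: 150 mm (its x) by 134 mm (its y), deck 20 mm up. Origin: centre of its underside on the counter, z up, +x to the hinge side, -x along its handle (towards the robot), +y to its left. Handle: round bar 18 mm thick, axis 11 mm up, from x -75 to -160 mm. In mid-deck one open cavity.
- cavity (a point): Centre of the cavity's floor, 12 mm above the counter, on the iron's vertical axis. The cavity is 106 mm (iron's x) by 100 mm (y) at the deck and 8 mm deep, floor 78 x 72 mm: all four walls slope outwards, 14 mm run over 8 mm rise. The flat deck border beside it is 17 mm wide on the y sides, 22 mm on the x sides.
- iron_hinge (a point): Middle of the hinge axis of the upper plate; the axis runs along the iron's y, 82 mm from the iron's origin in +x, 24 mm above the counter.
- iron_lid (a joint): Angle of the hinged upper plate: 0 closed, 1.57 upright at the hinge side, 1.9 stop (leaning back, away from the robot). Starts half open over the cavity. Stiff hinge: it stays where it is left; pushing at the handle's end takes about 5 N. Plate 150 x 134 x 16 mm (134 along the hinge), with a round handle 18 mm thick, 85 mm long, at the middle of its front edge.
- lid_handle (a point): Middle of the upper plate's handle, 200 mm from the hinge axis; the handle runs from 157 to 242 mm from the axis, in the line from the axis through this point (with the plate closed, it points to the robot and its centre line lies 5 mm above the axis), and moves on a circle about the axis.
- gingerbread: Hard-baked rigid tablet in the cavity, brown, raised heart on top, 100 mm (its x) by 94 mm (its y), 18 mm thick, about 0.14 kg. Origin: centre of its underside, z up. Lower 8 mm bevelled like the cavity (underside 72 x 66); upper 10 mm has upright edges and stands proud of the deck, to 30 mm above the counter. 3 mm free all round, not stuck, slides easily. Too wide for the gripper.
- rack: Wire cooling rack, fixed, 364 mm (its x) by 180 mm (its y), wire tops 18 mm up (2 mm below the iron's deck), wires along its y. Origin: its centre, on the counter. It stands along the left (+y) or the right (-y) side of the iron, nearly parallel, a few mm off. The free place is its middle, level with the cavity, between the two cooled pieces.
- cooled_near: An identical gingerbread already on the rack at its -x end, about 124 mm from the rack's centre. Leave it alone. Origin at the centre of its underside.
- cooled_far: An identical gingerbread already on the rack at its +x end, about 124 mm from the rack's centre. Leave it alone. Origin at the centre of its underside.
- board: Bamboo chopping board, fixed, 340 mm (x) by 180 mm (y) by 12 mm, along the other side of the iron. Origin at the centre of its underside. Its middle is free.
- dish: Green glass dish, 104 mm across, 45 mm high, on the +x end of the board. Leave it alone. Origin at the centre of its underside.
- mill: Wooden pepper mill, 54 mm across, 178 mm tall, on the -x end of the board. Leave it alone. Origin at the centre of its underside.
- ladle: Steel ladle with its bowl (84 mm across, 36 mm high) on the ceramic spoon rest, handle 250 mm long. Leave it alone. Origin under the bowl.
Not all that is in view belongs to the job. Leave any blue, turquoise or yellow look-alike of the gingerbread alone.

How it is judged:
By the outcome, as a careful person would: the job done as asked, in the order asked, and still so for the second after the job is handed in, with the robot touching nothing.
It also fails if it takes over 43 s, if anything falls off the work surface, if the arm or the gripper's body presses on something with over 40 N, if the wrist force passes 120 N, or if a joint passes its speed limit or range.

ROBOT

A 6-joint arm with a two-finger parallel gripper is mounted at the origin on the work surface. World frame = base frame: x ahead of the robot, y to its left, z up, the work surface at z = 0. Lengths are in m, angles in degrees, forces in N, time in s.
With the tool pointing down it reaches from about 0.375 to 0.9 m from the base axis. Payload 3.1 kg.
Tool frame: the origin (TCP) lies midway between the tips of the shut fingers; the grasp point (between the pads) lies 19 mm behind it (bot.hold_point_z is the distance from the TCP to the grasp point, in m); z points along the fingers, y is the line along which they close (so a half turn about z gives the same grasp; the last joint's range is limited). The gripper opens to 87 mm and grips with 3 to 60 N. Pads are 19 mm wide; open, the fingers measure 117 mm over their backs; the gripper's body (75 mm by 190 mm) begins 51 mm behind the grasp point.
Start: joints at [55.548, 30.224, 82.088, -0, 67.689, -10.227], TCP at [0.256, 0.57, 0.223] pointing down, gripper open.
Joint ranges: [-176.69, 176.69], [-43.24, 126.21], [12.49, 139.97], [-82, 262], [0, 151.66], [-163.58, 163.58]. Speed limits (degrees/s): [159.86, 159.86, 180, 180, 180, 180].

INTERFACE

Orientations are given as a 3x3 rotation matrix whose columns are the frame's x, y, z axes.
In Python, from rig import read_state, optics, order, bot gives the robot as it stands.
- The arm moves only by the tool drive_tool, never from a script. Its argument "steps" is a list of rows, each a list of 7 numbers: the finger opening in mm, from 0 to 87, then the shift along the tool's x, y, z normalised to -1 to 1, where 1 is 0.12 m, then the turn, a rotation vector about the tool's x, y, z normalised to -1 to 1, where 1 is 1.5 rad. In form: [[jaw, tx, ty, tz, ax, ay, az], ...]. A call has 1 to 8 rows; each row is the pose to reach, as a shift and turn from the pose commanded when the call began, along the tool's axes at that moment; what a row does not reach only later rows make up. A row lasts 1/10 s, in which the tool goes at most 50 mm and 8.59 degrees, less where a joint would pass 70% of its speed; a pose out of reach is approached as far as the arm can. A call with a number of a shift or a turn outside -1 to 1 is refused whole. A call with a gripper value outside its range is refused whole. The fingers move at their own pace and stop on an object; the grip force is fixed at half the most. Time passes only in rows, so rows that repeat a pose let the fingers close. It gives the time, the measured TCP pose, the force, the opening and the grip force at its end, in the units of the state.
- read_state(): the state, without advancing time (a new reading comes with each control period).
- optics.capture(name): name is "side" or "top"; returns a dict with "color" (480x640x3 uint8, blue, green, red), "range_z" (480x640 float32, m along the optical axis (not along the pixel's ray), 0 where there is no reading), "fx", "fy", "cx", "cy" (pixels), "rvec" (rotation vector, rad) and "tvec" (3), from world to camera coordinates, as OpenCV has them. Camera axes: x right, y down, z forward; pixel columns grow to the right and rows downward; lengths in m; the calibration is good to about 2 mm. A picture is of the moment at which its call begins.
- order.hand_in(): hands the job in; it is judged then, once.
The state is a dict: "time_s": time; "joint_positions": joint angles; "qvel": joint speeds; "tau": joint torques, N m; "position": TCP position; "tcp_rot": TCP orientation; "force": force on the tool from outside, world axes, zero at the start; "moment": the same for the moment, N m; "opening": opening from 0.0 (shut) to 1.0 (fully open); "grasp_force": force on a finger pad.
Only numpy, scipy, OpenCV 4.12 (cv2) and the standard library are available. Lean on these libraries where they do the work, as an engineer would, in place of code of your own. Each camera call takes 0.05 s, during which the arm holds its last target. There are 200 camera calls.

## Working session

There is one attempt and no reset: what is moved stays moved. The work goes in short steps, Python scripts to look and compute and a tool call to move; the robot and the scene stay as the last step left them, time stands still between calls to the robot, and variables do not carry over. Pictures are saved under pics/ and viewed, at most 10 in all, crops included, and the job is handed in when it is done.

Besides the shell and the picture viewer there is one more tool, called after "Request:" as name(argument=value, ...), one argument or row to a line, values as JSON. drive_tool: Moves the arm, as the interface text tells. Scaled input: -1 to 1 covers 0.12 m each way for a shift and 1.5 rad each way for a turn. Its arguments: {"type":"object","properties":{"steps":{"type":"array"}},"required":["steps"]}

```bash
mkdir -p pics; ls; python3 - <<'E'
from rig import read_state, optics
import cv2,numpy as np
for n in("top","side"):
    c=optics.capture(n); cv2.imwrite(f"pics/{n}0.png",c["color"]); np.savez(f"{n}0.npz",**c)
    R=cv2.Rodrigues(np.array(c["rvec"]))[0]; print(n,-R.T@np.array(c["tvec"]).ravel(),R.round(3).tolist(),c["fx"])
s=read_state();print(s["time_s"],s["position"],s["tcp_rot"],s["force"])
E
```

```text
pics
top [ 0.36203083 -0.04348054  1.74686895] [[-0.008, -1.0, 0.012], [-0.996, 0.007, -0.089], [0.089, -0.012, -0.996]] 553.0158069717514
side [ 0.01459407 -0.9757496   0.88487281] [[0.89, -0.457, 0.012], [-0.281, -0.567, -0.774], [0.36, 0.685, -0.633]] 453.1149108165606
0.1 [0.25605672 0.56943073 0.22167322] [[-9.11950013e-01  4.10299939e-01 -1.06447084e-03]
 [ 4.10301201e-01  9.11948653e-01 -1.60566083e-03]
 [ 3.11940207e-04 -1.90103608e-03 -9.99998144e-01]] [ 0.311787    0.32574472 -0.01996195]
```

View pics/top0.png

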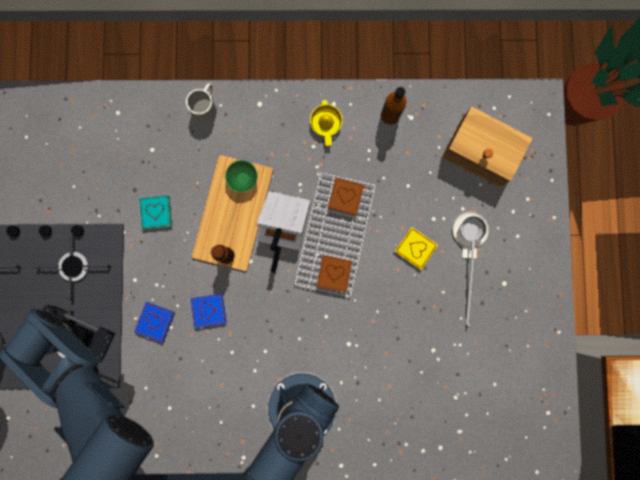

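View pics/side0.png

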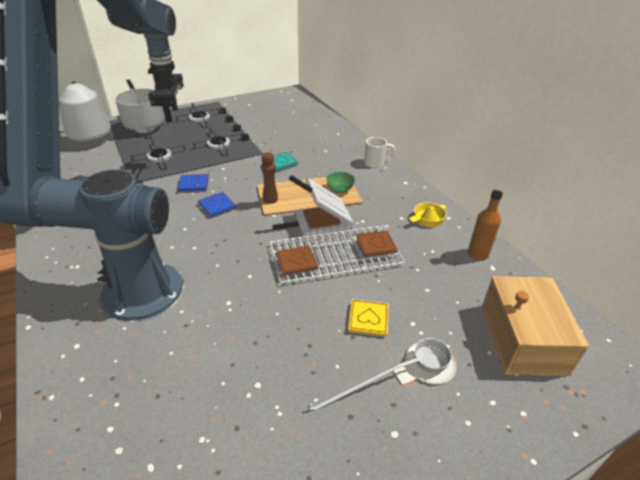

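Top view: robot at the bottom; iron with its lid at about (285,220), rack to its right (335,235) with cooled pieces at (346,197) and (334,273), board on the left, mill (222,253), dish (241,177). Now I measure.

```bash
cat > h.py <<'E'
import cv2,numpy as np
def load(n): return dict(np.load(n+".npz"))
def Rt(c): return cv2.Rodrigues(c["rvec"].astype(float))[0],c["tvec"].astype(float).ravel()
def cast(c,uv,z):
    R,t=Rt(c); uv=np.asarray(uv,float).reshape(-1,2); K=[c["fx"],c["fy"]]
    d=np.c_[(uv-[c["cx"],c["cy"]])/K,np.ones(len(uv))]@R; o=-R.T@t
    return o+d*((z-o[2])/d[:,2])[:,None]
def cloud(c):
    v,u=np.mgrid[:480,:640]; Z=c["range_z"]; R,t=Rt(c)
    P=np.stack([(u-c["cx"])/c["fx"]*Z,(v-c["cy"])/c["fy"]*Z,Z],-1)
    return (P-t)@R
def proj(c,P):
    R,t=Rt(c); q=np.atleast_2d(P)@R.T+t; return q[:,:2]/q[:,2:]*[c["fx"],c["fy"]]+[c["cx"],c["cy"]]
def blobs(c,m,z,amin=60):
    out=[]
    for k in cv2.findContours(m.astype(np.uint8),cv2.RETR_EXTERNAL,cv2.CHAIN_APPROX_NONE)[0]:
        if cv2.contourArea(k)<amin: continue
        p=cast(c,k,z)[:,:2]; r=cv2.minAreaRect((p*1000).astype(np.float32)); out.append((k.reshape(-1,2).mean(0).round(),r))
    return out
def brown(c):
    h=cv2.cvtColor(c["color"],cv2.COLOR_BGR2HSV); return ((h[...,0]<13)|(h[...,0]>172))&(h[...,1]>130)&(h[...,2]>40)
E
python3 - <<'E'
from h import *
for n in("top0","side0"):
    c=load(n); print(n)
    for b in blobs(c,brown(c),.036): print(b)
c=load("top0");W=cloud(c)
# depth check: counter, rack pieces, lid
for uv in((400,330),(346,190),(334,280),(230,220),(285,205),(275,215),(300,215),(285,225),(277,240),(274,265),(283,235)): print(uv,W[uv[1],uv[0]].round(4))
h=cv2.cvtColor(c["color"],cv2.COLOR_BGR2HSV)
bd=(h[...,0]>8)&(h[...,0]<25)&(h[...,1]>90)&(h[...,2]>120)
for b in blobs(c,bd,.012,800): print("board",b)
im=cv2.resize(c["color"][150:310,180:390],None,fx=3.7,fy=3.7,interpolation=cv2.INTER_CUBIC);cv2.imwrite("pics/topz.png",im)
s=load("side0");cv2.imwrite("pics/sidez.png",cv2.resize(s["color"][150:290,240:420],None,fx=4.2,fy=4.2,interpolation=cv2.INTER_CUBIC))
E
```

```text
top0
(array([334., 274.]), ((411.5786437988281, -104.81739044189453), (91.17596435546875, 97.6220932006836), 78.50475311279297))
(array([220., 253.]), ((478.2470397949219, 247.7584991455078), (51.38301467895508, 45.9314079284668), 67.17394256591797))
(array([617., 272.]), ((405.43157958984375, -979.534912109375), (148.5393524169922, 380.92138671875), 86.59417724609375))
(array([346., 196.]), ((653.1615600585938, -143.37509155273438), (90.6927490234375, 99.15238952636719), 74.30487823486328))
(array([619.,  28.]), ((1193.5545654296875, -1043.62109375), (71.99899291992188, 63.94813919067383), 89.90343475341797))
(array([366.,  74.]), ((874.178466796875, -64.252197265625), (703.1570434570312, 2039.78369140625), 0.01094279158860445))
side0
(array([296., 260.]), ((409.8124084472656, -108.67627716064453), (94.44132995605469, 96.12841796875), 77.58672332763672))
(array([376., 243.]), ((650.449951171875, -145.45803833007812), (95.44930267333984, 97.28060150146484), 75.0352554321289))
(400, 330) [ 0.2345 -0.3106  0.0037]
(346, 190) [ 0.6724 -0.145   0.0357]
(334, 280) [ 0.3914 -0.1048  0.0331
[... 492 characters left out ...]
1484, 100.08869934082031), 78.25806427001953))
board (array([416., 248.]), ((491.3137512207031, -365.19598388671875), (105.35088348388672, 99.09315490722656), 54.85192108154297))
board (array([594., 254.]), ((431.9669189453125, -961.2678833007812), (221.35081481933594, 442.9632263183594), 87.24046325683594))
board (array([345., 195.]), ((659.956298828125, -144.78887939453125), (94.81780242919922, 97.18928527832031), 74.11853790283203))
board (array([233., 211.]), ((608.111572265625, 213.63076782226562), (181.55386352539062, 342.039306640625), 75.68104553222656))
board (array([490., 144.]), ((827.0466918945312, -612.649169921875), (225.37924194335938, 160.48373413085938), 61.543540954589844))
```

View pics/topz.png

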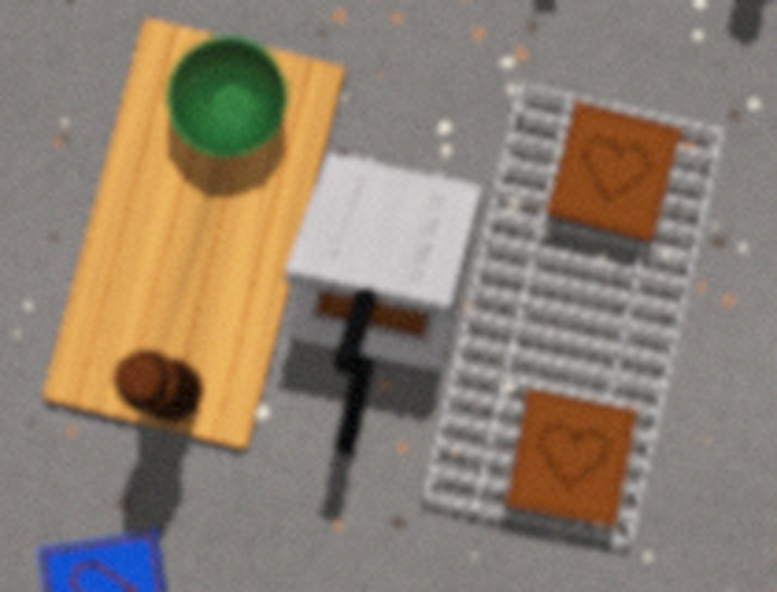

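View pics/sidez.png

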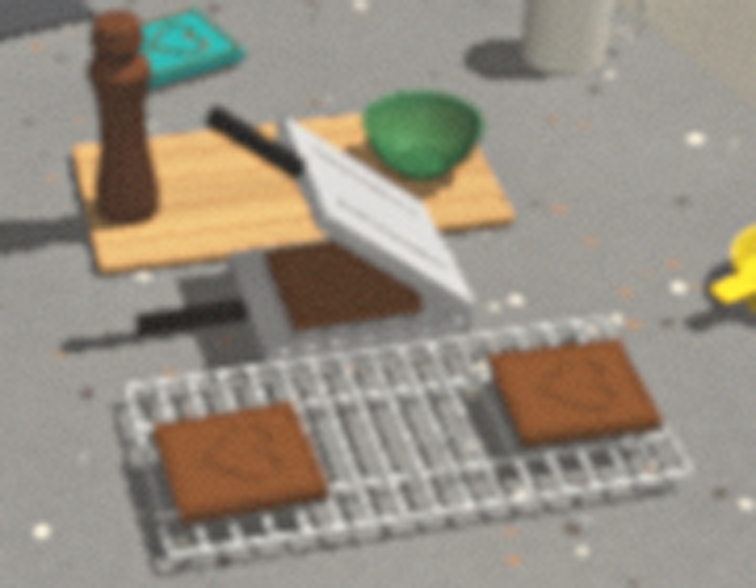

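Zooms: lid half open, with handle end at topz (367,295)/(345,360); gingerbread visible beneath at (370,310). Rack corners at (517,85), (722,128), (630,545), (428,503).

```bash
python3 - <<'E'
from h import *
c=load("top0");s=load("side0")
f=lambda a:np.array(a)/3.7+[180-.36,150-.36]
rk=cast(c,f([(517,85),(722,128),(630,545),(428,503)]),.018)[:,:2]
print("rack corners",rk.round(4).tolist(),"ctr",rk.mean(0).round(4))
a=rk[0]-rk[3]+rk[1]-rk[2]; print("rack yaw",np.degrees(np.arctan2(a[1],a[0])),np.linalg.norm(a)/2)
# lid plane
h=cv2.cvtColor(c["color"],cv2.COLOR_BGR2HSV)
poly=f([(330,160),(475,190),(445,300),(293,272)]).astype(np.int32)
m=np.zeros((480,640),np.uint8);cv2.fillConvexPoly(m,poly,1);m=cv2.erode(m,np.ones((3,3)))
P=cloud(c)[m>0];q=np.median(P,0)
for _ in range(3):
    q=P.mean(0);n=np.linalg.svd(P-q)[2][2];n*=np.sign(n[2]);d=(P-q)@n;P=P[abs(d)<.01]
print("lid n",n,"ctr",q,len(P),d.std(),"tilt",np.degrees(np.arccos(n[2])),"yaw of iron(x)",np.degrees(np.arctan2(-n[1],-n[0])), np.degrees(np.arctan2(n[1],n[0])))
# corners on plane
R,t=Rt(c);o=-R.T@t
for uv in f([(337,155),(480,185),(447,306),(288,274),(367,295),(345,360)]):
    dd=np.r_[(uv-[c["cx"],c["cy"]])/[c["fx"],c["fy"]],1]@R; print((o+dd*((q-o)@n)/(dd@n)).round(4))
# iron deck front corners, side view of sidez
g=lambda a:np.array(a)/4.2+[240-.38,150-.38]
print("side: deck front L,R corners", cast(s,g([(232,256),(262,352)]),.02).round(4).tolist())
print("side: gb bottom-edge corners top z.03 front-left(267,262), front-right(292,328)", cast(s,g([(267,255),(293,318)]),.03).round(4).tolist())
print("side handle", cast(s,g([(140,323),(240,308)]),.02).round(4).tolist())
print("side rack", cast(s,g([(128,385),(172,555),(690,470),(618,318)]),.018).round(4).tolist())
W=cloud(s)
E
```

```text
rack corners [[0.732, -0.0622], [0.6936, -0.2376], [0.3387, -0.1543], [0.3752, 0.0154]] ctr [ 0.5349 -0.1097]
rack yaw -12.73589004160855 0.3648315962064503
lid n [ 0.71530769 -0.13032374  0.6865498 ] ctr [0.59947967 0.0487629  0.08977642] 278 0.002425995668565077 tilt 46.64238748971918 yaw of iron(x) 169.67439067977128 -10.325609320228708
[0.6711 0.0916 0.0233]
[ 0.6437 -0.03    0.0288]
[ 0.5276 -0.0046  0.1545]
[0.554  0.12   0.1507]
[0.5363 0.0577 0.1573]
[0.4809 0.0704 0.2174]
side: deck front L,R corners [[0.5144, 0.1258, 0.02], [0.483, 0.0073, 0.02]]
side: gb bottom-edge corners top z.03 front-left(267,262), front-right(292,328) [[0.5334, 0.1024, 0.03], [0.5157, 0.0221, 0.03]]
side handle [[0.4168, 0.0787, 0.02], [0.4913, 0.0625, 0.02]]
side rack [[0.3816, 0.0179, 0.018], [0.3402, -0.1544, 0.018], [0.6893, -0.2364, 0.018], [0.7416, -0.0721, 0.018]]
```

Request:
drive_tool(
  steps=[
    [0,-1,-1,-0.25,0,0,0.1],
    [0,-1,-1,-0.25,0,0,0.2],
    [0,-1,-1,-0.25,0,0,0.3],
    [0,-1,-1,-0.25,0,0,0.4],
    [0,-1,-1,-0.25,0,0,0.5],
    [0,-1,-1,-0.25,0,0,0.6],
    [0,-1,-1,-0.25,0,0,0.7],
    [0,-1,-1,-0.25,0,0,0.8],
  ],
)

```text
time_s: 0.9
position: [0.3164, 0.4109, 0.2522]
tcp_rot: [[0.059, 0.998, -0.001], [0.998, -0.059, -0.001], [-0.001, -0.001, -1.0]]
force: [-0.6, 0.0, -0.5]
opening: 0.353
grasp_force: 0.0
```

```bash
cat > d.py <<'E'
import sys,numpy as np
from rig import read_state
O=np.array([.571,.0505]);YAW=np.radians(-12.6)
def go(x,y,z,O=O,YAW=YAW):
    "target in iron frame, mm -> normalised tool step"
    c,s=np.cos(YAW),np.sin(YAW);st=read_state();R=np.array(st["tcp_rot"]);p=np.array(st["position"])
    ir=np.array([[c,s],[-s,c]])@(p[:2]-O)*1000
    w=np.array([O[0]+(c*x-s*y)/1000,O[1]+(s*x+c*y)/1000,z/1000])
    ty=np.degrees(np.arctan2(R[1,1],R[0,1]))
    print("t",st["time_s"],"iron xyz",ir.round(1),round(p[2]*1000,1),"tool-y yaw",ty.round(2),"az need",(-np.radians(np.degrees(YAW)-ty)/1.5*1).round(3),"tilt",R[:,2].round(3),"F",np.round(st["force"],1),"step",(R.T@(w-p)/.12).round(3))
if __name__=="__main__": go(*map(float,sys.argv[1:4]))
E
python3 d.py -120 0 170
```

```text
t 0.9 iron xyz [-327.   296.2] 252.2 tool-y yaw -3.36 az need 0.108 tilt [-0.001 -0.001 -1.   ] F [-0.6  0.  -0.5] step [-2.713  1.307  0.686]
```

Request:
drive_tool(
  steps=[
    [0,-0.4,0.2,0,0,0,0.05],
    [0,-0.8,0.4,0,0,0,0.108],
    [0,-1,0.48,0,0,0,0.108],
    [0,-1,0.48,0,0,0,0.108],
  ],
)

```text
time_s: 1.3
position: [0.3687, 0.2854, 0.2522]
tcp_rot: [[0.217, 0.976, -0.001], [0.976, -0.217, -0.002], [-0.002, -0.0, -1.0]]
force: [0.0, 0.2, -0.6]
opening: 0.03
grasp_force: 0.0
```

Request:
drive_tool(
  steps=[
    [0,-0.4,0.2,0,0,0,0],
    [0,-0.8,0.4,0,0,0,0],
    [0,-1,0.48,0,0,0,0],
    [0,-1,0.48,0,0,0,0],
  ],
)

```text
time_s: 1.7
position: [0.3994, 0.1567, 0.2525]
tcp_rot: [[0.217, 0.976, -0.0], [0.976, -0.217, -0.001], [-0.001, 0.0, -1.0]]
force: [0.3, 1.2, -0.7]
opening: 0.003
grasp_force: 0.0
```

```bash
python3 d.py -125 0 170
```

```text
t 1.7 iron xyz [-190.6   66.2] 252.5 tool-y yaw -12.52 az need 0.001 tilt [-0.    -0.001 -1.   ] F [ 0.3  1.2 -0.7] step [-0.552  0.546  0.688]
```

Approach, staying short of the handle's end, then check the clearance by depth.

Request:
drive_tool(
  steps=[
    [0,-0.25,0.1,0.2,0,0,0],
    [0,-0.5,0.3,0.5,0,0,0],
    [0,-0.552,0.48,0.688,0,0,0],
    [0,-0.552,0.48,0.688,0,0,0],
  ],
)

```text
time_s: 2.1
position: [0.442, 0.0817, 0.1674]
tcp_rot: [[0.215, 0.977, -0.003], [0.977, -0.215, 0.001], [-0.0, -0.003, -1.0]]
force: [-0.7, 0.1, 0.5]
opening: 0.005
grasp_force: 0.0
```

```bash
python3 - <<'E'
from h import *
from d import go
from rig import optics
go(-87,0,175)
s=optics.capture("side");np.savez("side1.npz",**s)
cv2.imwrite("pics/side1.png",cv2.resize(s["color"][110:290,210:400],None,fx=3.3,fy=3.3,interpolation=cv2.INTER_CUBIC))
E
```

```text
t 2.1 iron xyz [-132.7    2.3] 167.4 tool-y yaw -12.39 az need 0.002 tilt [-0.003  0.001 -1.   ] F [-0.7  0.1  0.5] step [-0.02   0.38  -0.064]
```

View pics/side1.png

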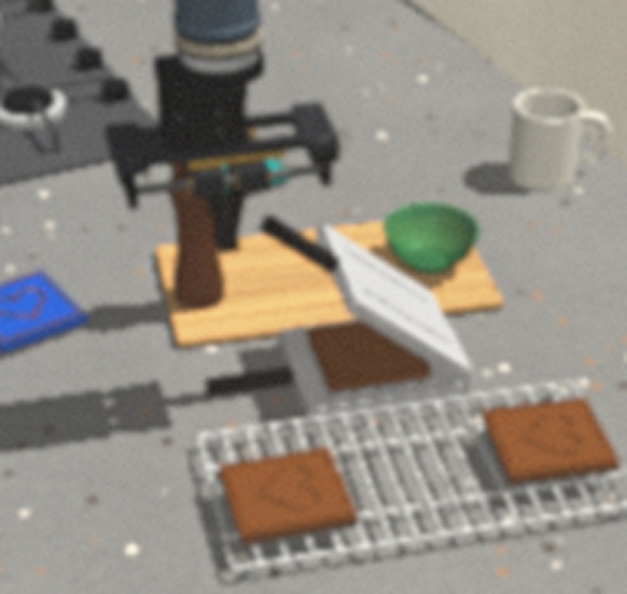

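Side view: fingertips at (228,245), just on the robot side of the handle's end (268,225); path clear. I push along the arc.

Request:
drive_tool(
  steps=[
    [0,-0.02,0.13,0,0,0,0],
    [0,-0.02,0.25,-0.02,0,0,0],
    [0,-0.02,0.34,-0.08,0,0,0],
    [0,-0.02,0.44,-0.16,0,0,0],
    [0,-0.02,0.54,-0.24,0,0,0],
    [0,-0.02,0.64,-0.32,0,0,0],
  ],
)

```text
time_s: 2.75
position: [0.5065, 0.067, 0.2091]
tcp_rot: [[0.209, 0.978, -0.018], [0.978, -0.209, 0.003], [-0.001, -0.018, -1.0]]
force: [-9.8, 0.8, 7.9]
opening: 0.002
grasp_force: 5.5
```

```bash
python3 d.py 63 0 238
```

```text
t 2.75 iron xyz [-66.5   2.1] 209.1 tool-y yaw -12.08 az need 0.006 tilt [-0.018  0.003 -1.   ] F [-9.8  0.8  7.9] step [-0.027  1.075 -0.26 ]
```

Request:
drive_tool(
  steps=[
    [0,-0.01,0.13,-0.06,0,0,0],
    [0,-0.02,0.26,-0.1,0,0,0],
    [0,-0.02,0.39,-0.14,0,0,0],
    [0,-0.02,0.52,-0.18,0,0,0],
    [0,-0.02,0.65,-0.21,0,0,0],
    [0,-0.02,0.78,-0.24,0,0,0],
    [0,-0.02,0.91,-0.25,0,0,0],
    [0,-0.02,1,-0.26,0,0,0],
  ],
)

```text
time_s: 3.55
position: [0.6317, 0.0382, 0.2415]
tcp_rot: [[0.21, 0.978, -0.0], [0.978, -0.21, 0.001], [0.001, -0.0, -1.0]]
force: [-3.3, 1.0, 2.8]
opening: 0.008
grasp_force: 1.7
```

```bash
python3 d.py 125 0 235
```

```text
t 3.55 iron xyz [61.9  1.3] 241.5 tool-y yaw -12.12 az need 0.006 tilt [-0.     0.001 -1.   ] F [-3.3  1.   2.8] step [-0.015  0.526  0.054]
```

Request:
drive_tool(
  steps=[
    [0,-0.01,0.12,0.01,0,0,0],
    [0,-0.01,0.24,0.03,0,0,0],
    [0,-0.01,0.36,0.04,0,0,0],
    [0,-0.01,0.45,0.05,0,0,0],
    [0,-0.01,0.52,0.05,0,0,0],
    [0,-0.01,0.53,0.05,0,0,0],
  ],
)

```text
time_s: 4.15
position: [0.6941, 0.0216, 0.2331]
tcp_rot: [[0.212, 0.977, -0.001], [0.977, -0.212, 0.001], [0.0, -0.001, -1.0]]
force: [-2.3, 1.2, -1.2]
opening: 0.002
grasp_force: 1.1
```

Request:
drive_tool(
  steps=[
    [0,0,-0.2,0,0,0,0],
    [0,0,-0.5,-0.1,0,0,0],
    [0,0,-0.8,-0.2,0,0,0],
    [0,0.2,-1,-0.2,0,0,0],
    [0,0.5,-1,-0.2,0,0,0],
    [60,0.8,-1,-0.2,0,0,0],
    [60,1,-1,-0.2,0,0,0],
    [60,1,-1,-0.2,0,0,0],
  ],
)

```text
time_s: 4.95
position: [0.6032, 0.1667, 0.2584]
tcp_rot: [[0.209, 0.978, 0.004], [0.978, -0.209, 0.001], [0.002, 0.003, -1.0]]
force: [0.2, 0.8, 0.9]
opening: 0.196
grasp_force: 0.0
```

```bash
python3 - <<'E'
from h import *
from d import go
from rig import optics
go(0,110,260)
for n in("top","side"):
    c=optics.capture(n);np.savez(n+"2.npz",**c)
    sl=(slice(150,310),slice(180,390)) if n=="top" else (slice(130,290),slice(230,420))
    cv2.imwrite(f"pics/{n}2.png",cv2.resize(c["color"][sl],None,fx=3.7,fy=3.7,interpolation=cv2.INTER_CUBIC))
    for z in (.030,.036):
        for b in blobs(c,brown(c),z,150):
            if b[0][0]<420 and b[0][1]>120:print(n,z,b)
E
```

```text
t 4.95 iron xyz [  6.1 120.4] 258.4 tool-y yaw -12.04 az need 0.007 tilt [ 0.004  0.001 -1.   ] F [0.2 0.8 0.9] step [-0.086 -0.052 -0.014]
top 0.03 (array([334., 273.]), ((411.63897705078125, -104.8214111328125), (91.45559692382812, 98.79440307617188), 78.985107421875))
top 0.03 (array([282., 221.]), ((572.6997680664062, 53.239505767822266), (89.58014678955078, 96.53717041015625), 77.48390197753906))
top 0.03 (array([348., 195.]), ((654.2737426757812, -143.84910583496094), (90.82198333740234, 99.2576675415039), 74.30486297607422))
top 0.036 (array([334., 273.]), ((411.465576171875, -104.60701751708984), (91.13599395751953, 98.44915008544922), 78.98509979248047))
top 0.036 (array([282., 221.]), ((571.9635009765625, 52.9015007019043), (89.26710510253906, 96.19978332519531), 77.48390197753906))
top 0.036 (array([348., 195.]), ((653.2523803710938, -143.4983367919922), (90.50458526611328, 98.91078186035156), 74.30487823486328))
side 0.03 (array([296., 260.]), ((412.352783203125, -102.25563049316406), (95.2037124633789, 97.09243774414062), 78.2080307006836))
side 0.03 (array([376., 243.]), ((654.4805908203125, -139.40296936035156), (95.77497100830078, 97.16410827636719), 75.4996337890625))
side 0.03 (array([322., 216.]), ((568.3981323242188, 48.821807861328125), (93.59512329101562, 93.0790023803711), 79.37288665771484))
side 0.036 (array([296., 260.]), ((409.56103515625, -108.38632202148438), (94.53553009033203, 96.41097259521484), 78.2080307006836))
side 0.036 (array([376., 243.]), ((649.989501953125, -145.27294921875), (95.1027603149414, 96.4821548461914), 75.49964904785156))
side 0.036 (array([322., 216.]), ((564.5112915039062, 41.630767822265625), (92.93821716308594, 92.4256820678711), 79.3729019165039))
```

View pics/top2.png

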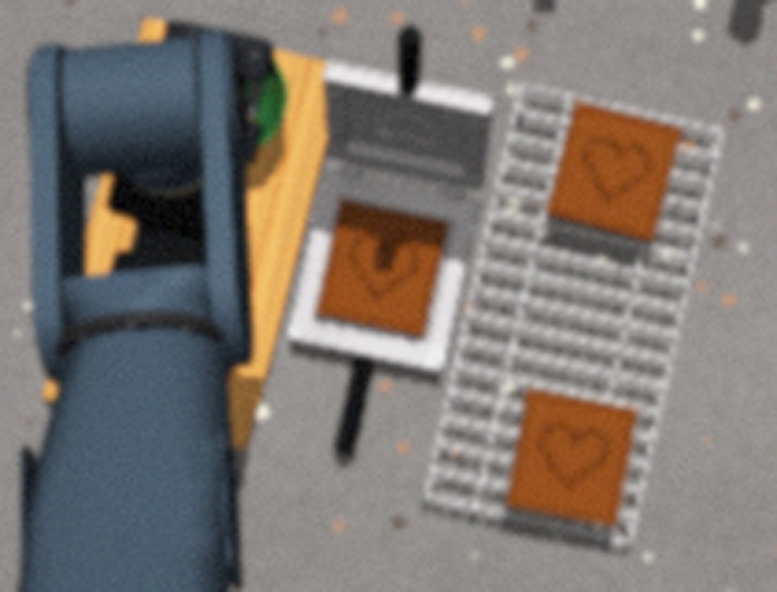

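View pics/side2.png

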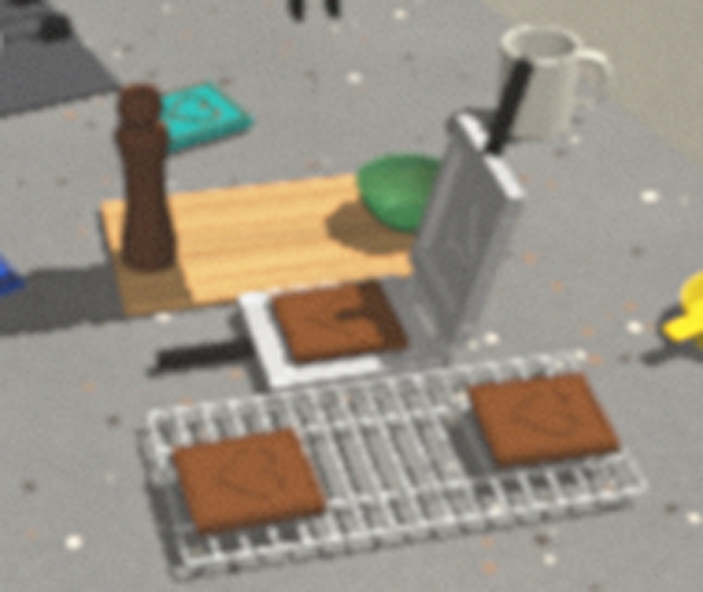

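Lid leans back past upright; gingerbread free in the cavity (top2 (382,268)), rack middle free at about (590,310). Now go down beside the gingerbread's left edge.

Request:
drive_tool(
  steps=[
    [50,-0.2,-0.08,0.1,0,0,0],
    [50,-0.42,-0.14,0.4,0,0,0.007],
    [50,-0.42,-0.14,0.8,0,0,0.007],
    [50,-0.42,-0.14,1,0,0,0.007],
    [50,-0.42,-0.14,1,0,0,0.007],
  ],
)

```text
time_s: 5.55
position: [0.5721, 0.116, 0.1342]
tcp_rot: [[0.225, 0.974, -0.008], [0.974, -0.225, -0.001], [-0.003, -0.008, -1.0]]
force: [0.5, -0.3, 0.2]
opening: 0.571
grasp_force: 0.0
```

```bash
python3 d.py -10 70 24
```

```text
t 5.55 iron xyz [-13.2  64.2] 134.2 tool-y yaw -12.99 az need -0.005 tilt [-0.008 -0.001 -1.   ] F [ 0.5 -0.3  0.2] step [0.051 0.033 0.918]
```

Request:
drive_tool(
  steps=[
    [50,0.08,0.03,0.2,0,0,0],
    [50,0.08,0.03,0.45,0,0,0],
    [50,0.08,0.03,0.65,0,0,0],
    [50,0.08,0.03,0.8,0,0,0],
    [50,0.08,0.03,0.88,0,0,0],
    [50,0.08,0.03,0.88,0,0,0],
  ],
)

```text
time_s: 6.15
position: [0.5812, 0.1259, 0.0321]
tcp_rot: [[0.223, 0.975, 0.0], [0.975, -0.223, -0.0], [-0.0, 0.0, -1.0]]
force: [-0.3, -1.1, 0.3]
opening: 0.576
grasp_force: 0.0
```

```bash
python3 d.py -10 55 24
```

```text
t 6.15 iron xyz [-6.5 75.8] 32.1 tool-y yaw -12.9 az need -0.003 tilt [ 0. -0. -1.] F [-0.3 -1.1  0.3] step [-0.174 -0.029  0.068]
```

Request:
drive_tool(
  steps=[
    [50,0,-0.03,0.03,0,0,-0.003],
    [50,0,-0.03,0.045,0,0,-0.003],
    [50,-0.02,-0.03,0.05,0,0,-0.003],
    [50,-0.04,-0.03,0.05,0,0,-0.003],
  ],
)

```text
time_s: 6.55
position: [0.5765, 0.1225, 0.0265]
tcp_rot: [[0.218, 0.976, 0.001], [0.976, -0.218, -0.0], [0.0, 0.001, -1.0]]
force: [-0.4, 0.7, -0.5]
opening: 0.572
grasp_force: 0.0
```

```bash
python3 d.py -10 55 24
```

```text
t 6.55 iron xyz [-10.3  71.5] 26.5 tool-y yaw -12.59 az need 0.0 tilt [ 0.001 -0.    -1.   ] F [-0.4  0.7 -0.5] step [-0.137  0.002  0.021]
```

Request:
drive_tool(
  steps=[
    [50,-0.03,0,0.02,0,0,0],
    [50,-0.06,0,0.02,0,0,0],
    [50,-0.09,0,0.02,0,0,0],
    [50,-0.12,0,0.02,0,0,0],
    [50,-0.145,0,0.02,0,0,0],
    [50,-0.17,0,0.02,0,0,0],
    [50,-0.195,0,0.02,0,0,0],
    [50,-0.22,0,0.02,0,0,0],
  ],
)

```text
time_s: 7.35
position: [0.5705, 0.0966, 0.0236]
tcp_rot: [[0.218, 0.976, 0.0], [0.976, -0.218, -0.0], [-0.0, 0.0, -1.0]]
force: [0.3, 0.7, -0.0]
opening: 0.575
grasp_force: 0.3
```

```bash
cat > look.py <<'E'
from h import *
from d import go
from rig import optics
import sys
go(-10,-109,24)
for n in("side","top"):
    c=optics.capture(n);np.savez(n+"l.npz",**c)
    W=cloud(c)
    for b in blobs(c,brown(c),.034,100):
        if b[0][0]<420 and b[0][1]>180:
            print(n,b[0],np.round(b[1][0],1),np.round(b[1][1],1),round(b[1][2],1))
E
python3 look.py
```

```text
t 7.35 iron xyz [-10.6  44.8] 23.6 tool-y yaw -12.6 az need -0.0 tilt [ 0. -0. -1.] F [ 0.3  0.7 -0. ] step [-1.282  0.005 -0.003]
side [296. 260.] [ 410.5 -105.9] [95.1 96.7] 78.0
side [376. 243.] [ 651.6 -143.5] [95.3 97. ] 76.0
side [321. 219.] [564.9  30. ] [77.9 93. ] 80.4
top [336. 272.] [ 411.6 -104.7] [91.2 98.4] 79.0
top [293. 223.] [565.9  22.5] [67.  95.9] 77.5
top [346. 196.] [ 653.3 -143.7] [90.6 99.3] 74.6
```

Request:
drive_tool(
  steps=[
    [50,-0.03,0,0,0,0,0],
    [50,-0.06,0,0,0,0,0],
    [50,-0.09,0,0,0,0,0],
    [50,-0.12,0,0,0,0,0],
    [50,-0.15,0,0,0,0,0],
    [50,-0.18,0,0,0,0,0],
    [50,-0.21,0,0,0,0,0],
    [50,-0.24,0,0,0,0,0],
  ],
)

```text
time_s: 8.25
position: [0.5641, 0.0684, 0.0236]
tcp_rot: [[0.218, 0.976, -0.0], [0.976, -0.218, 0.0], [0.0, -0.0, -1.0]]
force: [-0.0, 0.8, 1.0]
opening: 0.576
grasp_force: 0.4
```

```bash
python3 look.py; python3 - <<'E'
from h import *
s=load("sidel");cv2.imwrite("pics/side3.png",cv2.resize(s["color"][150:290,250:420],None,fx=4.2,fy=4.2,interpolation=cv2.INTER_CUBIC))
E
```

```text
t 8.25 iron xyz [-10.6  16. ] 23.6 tool-y yaw -12.61 az need -0.0 tilt [-0.  0. -1.] F [-0.   0.8  1. ] step [-1.042  0.005 -0.003]
side [297. 260.] [ 410.7 -105.7] [95.1 96.2] 78.5
side [376. 243.] [ 651.9 -143.7] [94.7 97.7] 75.6
side [327. 224.] [563.2   6.8] [ 74.2 101.1] 77.1
top [335. 274.] [ 411.7 -104.6] [91.8 97.7] 78.5
top [302. 224.] [560.9  -7.6] [61.4 99.9] 77.0
top [346. 196.] [ 653.4 -143.8] [90.6 99.5] 74.6
```

View pics/side3.png

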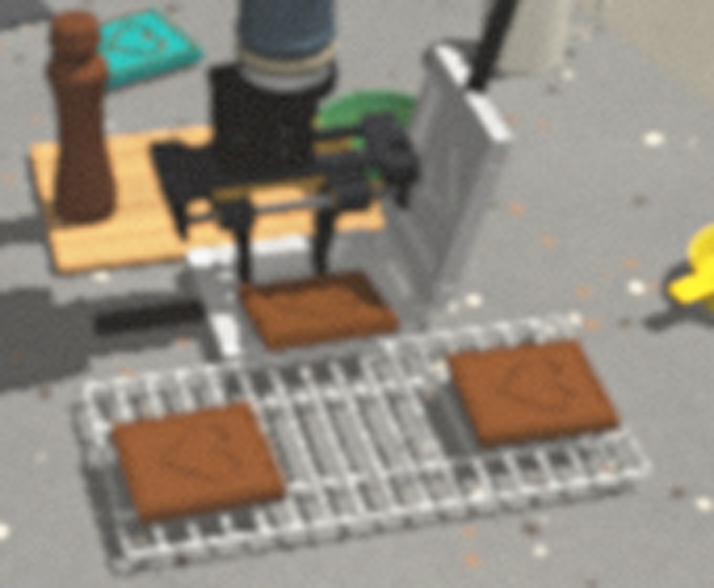

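Side view: the two fingers (245–320, 270) push the gingerbread (320,310) over the right wall; gripper clear of the lid. Continue.

Request:
drive_tool(
  steps=[
    [50,-0.03,0,0,0,0,0],
    [50,-0.06,0,0,0,0,0],
    [50,-0.09,0,0,0,0,0],
    [50,-0.12,0,0,0,0,0],
    [50,-0.15,0,0,0,0,0],
    [50,-0.18,0,0,0,0,0],
    [50,-0.21,0,0,0,0,0],
    [50,-0.24,0,0,0,0,0],
  ],
)

```text
time_s: 9.15
position: [0.5577, 0.0402, 0.0235]
tcp_rot: [[0.218, 0.976, -0.0], [0.976, -0.218, -0.0], [-0.0, -0.0, -1.0]]
force: [-0.1, 0.6, 0.1]
opening: 0.575
grasp_force: 0.2
```

Request:
drive_tool(
  steps=[
    [50,-0.03,0,0,0,0,0],
    [50,-0.06,0,0,0,0,0],
    [50,-0.09,0,0,0,0,0],
    [50,-0.12,0,0,0,0,0],
    [50,-0.15,0,0,0,0,0],
    [50,-0.18,0,0,0,0,0],
    [50,-0.21,0,0,0,0,0],
    [50,-0.24,0,0,0,0,0],
  ],
)

```text
time_s: 9.95
position: [0.5516, 0.0122, 0.0236]
tcp_rot: [[0.218, 0.976, 0.0], [0.976, -0.218, -0.0], [-0.0, 0.0, -1.0]]
force: [-0.2, 0.6, -0.7]
opening: 0.572
grasp_force: 0.2
```

```bash
python3 look.py; python3 - <<'E'
from h import *
s=load("sidel");cv2.imwrite("pics/side4.png",cv2.resize(s["color"][150:290,250:420],None,fx=4.2,fy=4.2,interpolation=cv2.INTER_CUBIC))
E
```

```text
t 9.95 iron xyz [-10.6 -41.6] 23.6 tool-y yaw -12.61 az need -0.0 tilt [ 0. -0. -1.] F [-0.2  0.6 -0.7] step [-0.561  0.005 -0.003]
side [297. 259.] [ 411.6 -106.1] [95.6 98. ] 78.9
side [376. 243.] [ 651.3 -143.9] [96.5 96.7] 75.5
side [330. 235.] [548.9 -48.4] [100.4  96.5] 77.0
top [337. 272.] [ 411.9 -104.7] [91.8 98.2] 79.3
top [322. 230.] [547.4 -67.5] [ 55.  101.3] 77.4
top [347. 195.] [ 653.4 -143.8] [90.6 99.5] 74.6
```

View pics/side4.png

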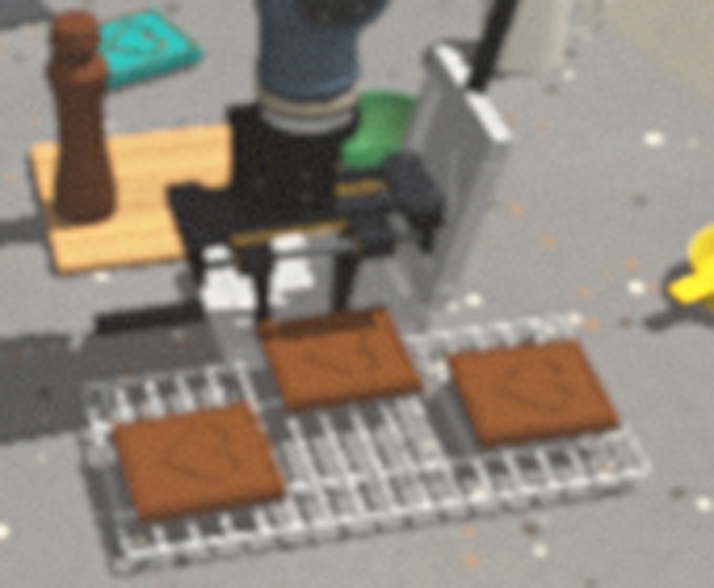

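Gingerbread flat, bridging deck and rack at (340,355), square between the two cooled pieces. Finish the push.

Request:
drive_tool(
  steps=[
    [50,-0.035,0,0,0,0,0],
    [50,-0.07,0,0,0,0,0],
    [50,-0.105,0,0,0,0,0],
    [50,-0.14,0,0,0,0,0],
    [50,-0.175,0,0,0,0,0],
    [50,-0.21,0,0,0,0,0],
    [50,-0.245,0,0,0,0,0],
    [50,-0.28,0,0,0,0,0],
  ],
)

```text
time_s: 10.85
position: [0.5443, -0.0207, 0.0236]
tcp_rot: [[0.218, 0.976, 0.0], [0.976, -0.218, 0.0], [0.0, 0.0, -1.0]]
force: [-0.2, 0.8, 0.5]
opening: 0.576
grasp_force: 0.3
```

Request:
drive_tool(
  steps=[
    [50,-0.035,0,0,0,0,0.001],
    [50,-0.07,0,0,0,0,0.002],
    [50,-0.105,0,0,0,0,0.003],
    [50,-0.14,0,0,0,0,0.004],
    [50,-0.175,0,0,0,0,0.005],
    [50,-0.21,0,0,0,0,0.005],
    [50,-0.245,0,0,0,0,0.005],
    [50,-0.27,0,0,0,0,0.005],
  ],
)

```text
time_s: 11.65
position: [0.5372, -0.0523, 0.0236]
tcp_rot: [[0.226, 0.974, -0.0], [0.974, -0.226, -0.0], [-0.0, -0.0, -1.0]]
force: [0.5, 1.2, -0.1]
opening: 0.574
grasp_force: 0.3
```

```bash
python3 look.py
```

```text
t 11.65 iron xyz [ -10.6 -107.7] 23.6 tool-y yaw -13.05 az need -0.005 tilt [-0. -0. -1.] F [ 0.5  1.2 -0.1] step [-0.011  0.005 -0.003]
side [297. 260.] [ 411.3 -106.6] [94.9 98.2] 78.1
side [336. 249.] [ 534.4 -114.5] [96.  98.2] 77.4
side [376. 243.] [ 652.  -143.9] [95.3 97.6] 74.7
top [340. 273.] [ 407.2 -123.6] [56.8 99.5] 73.5
top [344. 236.] [ 530.9 -137.9] [ 43.7 100.3] 75.5
top [347. 195.] [ 653.6 -143.6] [90.6 98.5] 74.3
```

Request:
drive_tool(
  steps=[
    [50,0.04,0,0,0,0,0],
    [50,0.12,0,0,0,0,0],
    [50,0.15,0,-0.1,0,0,0],
    [50,0.15,-0.05,-0.4,0,0,0],
    [50,0.15,-0.1,-0.8,0,0,0],
    [50,0.15,-0.15,-1,0,0,0],
    [50,0.15,-0.15,-1,0,0,0],
  ],
)

```text
time_s: 12.45
position: [0.5256, -0.0299, 0.148]
tcp_rot: [[0.224, 0.975, 0.008], [0.975, -0.224, -0.002], [-0.0, 0.008, -1.0]]
force: [1.1, -0.8, -0.3]
opening: 0.574
grasp_force: 0.0
```

Request:
drive_tool(
  steps=[
    [50,0,-0.2,-0.4,0,0,0],
    [50,0,-0.5,-0.8,0,0,0],
    [50,0.3,-0.8,-1,0,0,0],
    [50,0.6,-1,-1,0,0,0],
    [50,1,-1,-1,0,0,0],
    [50,1,-1,-1,0,0,0],
  ],
)

```text
time_s: 13.05
position: [0.433, 0.1184, 0.264]
tcp_rot: [[0.219, 0.976, 0.001], [0.976, -0.219, 0.002], [0.002, 0.001, -1.0]]
force: [-0.8, -0.7, -0.4]
opening: 0.574
grasp_force: 0.0
```

Request:
drive_tool(
  steps=[
    [50,0.4,0,0,0,0,0],
    [50,0.8,0,0,0,0,0],
    [50,1,0,0,0,0,0],
    [50,1,0,0,0,0,0],
  ],
)

```text
time_s: 13.45
position: [0.4615, 0.233, 0.2627]
tcp_rot: [[0.222, 0.975, -0.0], [0.975, -0.222, 0.0], [0.0, -0.0, -1.0]]
force: [-0.2, 0.2, 1.1]
opening: 0.574
grasp_force: 0.0
```

```bash
python3 look.py; python3 - <<'E'
from h import *
a=load("sidel")["color"][150:290,250:420];b=load("topl")["color"][150:310,180:390]
cv2.imwrite("pics/end.png",np.hstack([cv2.resize(a,(400,330)),cv2.resize(b,(400,330))]))
c=load("topl");W=cloud(c)
p=proj(c,[[.5344,-.1145,.036]])[0].round().astype(int);print(p,np.median(W[p[1]-8:p[1]+9,p[0]-8:p[0]+9,2]))
E
```

```text
t 13.45 iron xyz [-146.7  154.2] 262.7 tool-y yaw -12.8 az need -0.002 tilt [-0.  0. -1.] F [-0.2  0.2  1.1] step [-2.19   1.148  1.988]
side [296. 260.] [ 411.5 -106.3] [94.2 97.9] 78.5
side [336. 249.] [ 534.7 -115.7] [95.3 98.4] 76.3
side [376. 243.] [ 651.5 -144. ] [96.4 97. ] 76.0
top [334. 273.] [ 411.7 -104.6] [91.8 97.7] 78.5
top [337. 234.] [ 536.2 -114.7] [ 89.9 101.4] 76.5
top [345. 196.] [ 653.6 -143.5] [90.8 99.5] 74.3
[337 234] 0.035085699884933146
```

View pics/end.png

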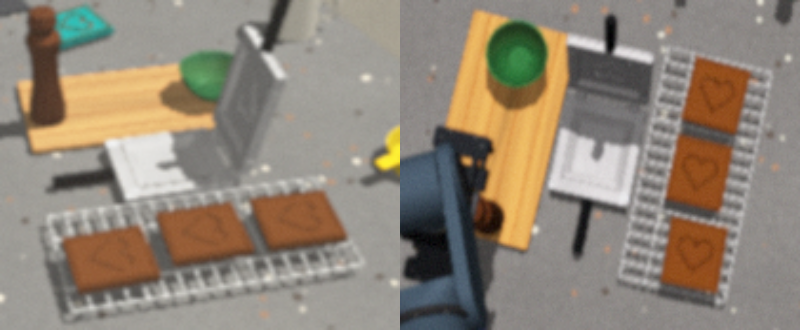

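The pictures show the iron open and the gingerbread flat and square in the rack's middle: yaw about -13.5°, with the rack at about -13°, and its top 35 mm up. Nothing else has moved.

```bash
python3 -c "
from rig import order
print(order.hand_in())"
```

```text
the job is handed in; nothing more can be done
None
```

The iron is open past upright, and the gingerbread lies flat and square in the middle of the rack with nothing else disturbed; the job was handed in at about 13.5 s of the 43 s allowed, but no verdict came back.

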